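Feel the tube rotator's wheels for bearing play and isolate the worn one

ROBOT

A 6-joint arm with a two-finger parallel gripper is mounted at the origin on the work surface. World frame = base frame: x ahead of the robot, y to its left, z up, the work surface at z = 0. Lengths are in m, angles in rad, forces in N, time in s.
With the tool pointing down it reaches from about 0.275 to 1 m from the base axis. Payload 8.4 kg.
Tool frame: the origin (TCP) lies on the centre line of the jaws, within the pads' length; the fingertips stand 17 mm ahead of it and the grasp point (between the pads) lies 2 mm behind it (bot.tcp_to_tips is the z of the fingertips in the tool frame, in m); z points along the fingers, y is the line along which they close (so a half turn about z gives the same grasp; the last joint's range is limited). The gripper opens to 85 mm and grips with 20 to 120 N. Pads are 22 mm wide; open, the fingers measure 114 mm over their backs; the gripper's body (76 mm by 85 mm) begins 54 mm behind the grasp point. The pads swing forward as they close: fully open they stand 13 mm farther back than shut.
Start: joints at [1.248, 0.353, 1.633, -0, 1.155, -0.002], TCP at [0.197, 0.593, 0.248] pointing down, gripper open.
Joint ranges: [-2.63, 2.63], [-0.92, 2.1], [0.06, 2.66], [-1.3, 4.44], [0, 2.69], [-3.02, 3.02]. Speed limits (rad/s): [2.22, 2.22, 2.79, 3.14, 3.14, 3.14].

INTERFACE

Orientations are given as a unit quaternion [x, y, z, w].
In Python, from workcell import bot, hand, kinematics, get_obs, vision, hand_in gives the robot as it stands. The module is installed in compiled form; this text tells all that it offers. Calls block until the motion is done:
- bot.reach(position, orientation): joint-space move of the TCP to a pose.
- bot.servo_line(position, ori=None, velocity=0.15): straight line of the TCP; ori=None keeps the orientation; velocity is the mean speed in m/s.
- bot.goto_joints(angles): joint-space move.
- hand.move_gripper(opening, strength=None): finger opening in m; strength is the grip in N (None keeps the last); returns when the fingers have stopped.
- bot.dwell(seconds).
- kinematics.solve_ik(position, orientation): joint angles nearest the present ones, or None.
- get_obs(): the state.
- vision.read_camera(name): name is "side" or "top" or "wrist"; returns a dict with "frame" (420x560x3 uint8, red, green, blue), "intrinsics" (3x3 intrinsics, pixels), "view" (4x4, takes a point from world to camera coordinates). Camera axes: x right, y down, z forward; pixel columns grow to the right and rows downward; lengths in m; the calibration is good to about 2 mm. A picture is of the moment at which its call begins. There is no depth.
A pose or a line that the arm cannot do raises bot.IKError and nothing moves.
- hand_in(): hands the job in; it is judged then, once.
The state is a dict: "time_s": time; "joint_pos": joint angles; "joint_vel": joint speeds; "joint_efforts": joint torques, N m; "position": TCP position; "orientation": TCP orientation; "wrist_force": force on the tool from outside, world axes, zero at the start; "ft_torque": the same for the moment, N m; "gripper_width": finger opening in m; "grip_force": force on a finger pad.
Only numpy, scipy, OpenCV 4.12 (cv2) and the standard library are available. Lean on these libraries where they do the work, as an engineer would, in place of code of your own. Each camera call takes 0.05 s, during which the arm holds its last target. There are 200 camera calls.

TASK

One of the rotator's two white wheels has a worn bearing: find it by pushing the top of a wheel's rim gently sideways until it stops, without pinching it. Rock the worn wheel first outward, away from the blue box, and then inward, pressing it lightly against its stop for half a second each way, and leave it leaning inward. Then throw only that wheel's red lever fully away from the robot, leave the other lever as it is, and disturb nothing else.

Things in the scene. Friction and masses are not known exactly. Their poses are not given: they have to be found in the camera images.
- rotator: tube rotator, fixed to the bench: grey plate 220 x 420 x 12 mm; blue drive box in its middle (150 mm in x, 110 mm in y, top at 124 mm); a white wheel on either side and a red lever outside each. Origin: under the plate's centre; x away from the robot, y left along the axles. Wheel centres at y = +100 and -100 mm, 115 mm high; lever pivots at x = 0, y = +170 and -170 mm, 34 mm high
- wheel_left (a joint): left wheel rocking sideways, rad: 0 upright, positive = top leans outward (left, away from the box), negative = towards the box. Tilts about a line along the rotator's x through its centre. A sound bearing rocks 0.02 to 0.03 rad each way, a worn one 0.11 to 0.24 (8 to 18 mm at the rim, alike both ways); which is worn is not marked
- rim_left (a point): topmost point of the left wheel's rim, mid thickness, 75 mm above its centre. Wheel: white disc, 150 mm across, 12 mm thick, flat faces to left and right, not spinning; its tubes stay over 18 mm below the top. Within its play it yields to about 1 N and stays where left; then it meets a stiff, slightly springy stop (several N per mm)
- wheel_right (a joint): right wheel rocking sideways, rad: 0 upright, positive = top leans outward (right, away from the box), negative = towards the box. Otherwise like the left one. For both wheels: a press under 3 N is too weak to feel the stop; any touch over 10 N, pinching included, damages the bearing, so push slowly with one finger at a time, never clamp the wheel
- rim_right (a point): topmost point of the right wheel's rim, mid thickness; the wheel is like the left one. Both rim frames have the rotator's axes when the wheel is upright, 190 mm above the bench, and tilt with it
- lever_left (a joint): isolator lever of the left wheel, rad: near 0 = leans towards the robot (running), 1.0 = thrown fully away from the robot (isolated). Swings in the rotator's x-z plane about its pivot, needs about 1 N at the knob, stays where it is left
- lever_left_tip (a point): centre of the red ball knob (26 mm across) at the end of the left lever's 10 mm rod, 80 mm from its pivot
- lever_right (a joint): isolator lever of the right wheel, rad: near 0 = leans towards the robot (running), 1.0 = thrown fully away from the robot (isolated). Swings in the rotator's x-z plane about its pivot, needs about 1 N at the knob, stays where it is left
- lever_right_tip (a point): centre of the red ball knob (26 mm across) at the end of the right lever's 10 mm rod, 80 mm from its pivot
- crucible: small steel crucible, 44 mm across, 30 mm high, in front of the rotator; origin at the middle of its underside; leave alone
- screwdriver: blue-handled screwdriver 160 mm long lying in front of the rotator; leave alone
- amber_bottle: amber glass bottle with blue cap, 72 mm across, 170 mm high; origin at the middle of its underside; leave alone
- beaker: glass beaker 72 mm across, 90 mm high; origin at the middle of its underside; leave alone
- steel_vessel: steel pressure vessel 76 mm across, 122 mm high; origin at the middle of its underside; leave alone
- white_jar: white jar 60 mm across, 70 mm high; origin at the middle of its underside; leave alone

How it is judged:
By the outcome, as a careful person would: the job done as asked, in the order asked, and still so for the second after the job is handed in, with the robot touching nothing.
It also fails if it takes over 72 s, if anything falls off the work surface, if the arm or the gripper's body presses on something with over 40 N, if the wrist force passes 120 N, or if a joint passes its speed limit or range.

## Working session

There is one attempt and no reset: what is moved stays moved. The work goes in short steps, each a Python script; the robot and the scene stay as the last script left them, time stands still between calls to the robot, and variables do not carry over. Pictures are saved under pics/ and viewed, at most 10 in all, crops included, and the job is handed in when it is done.

```bash
mkdir -p pics; python3 - <<'E'
from workcell import bot,hand,get_obs,vision
import cv2,numpy as np
for n in("top","side"):
    c=vision.read_camera(n);cv2.imwrite(f"pics/{n}0.png",c["frame"][:,:,::-1]);print(n,c["intrinsics"].tolist(),np.round(c["view"],4).tolist())
o=get_obs();print(o)
E
```

```text
top [[381.4165585358762, 0.0, 280.99173610803575], [0.0, 381.4165585358762, 210.65133225249465], [0.0, 0.0, 1.0]] [[-0.0025, -0.9999, -0.0119, 0.0109], [-0.9941, 0.0038, -0.1085, 0.546], [0.1085, 0.0115, -0.994, 1.2403], [0.0, 0.0, 0.0, 1.0]]
side [[378.91985166882966, 0.0, 279.68062180729675], [0.0, 378.91985166882966, 211.31439976833883], [0.0, 0.0, 1.0]] [[0.9497, -0.3127, -0.0148, -0.4818], [-0.1845, -0.5207, -0.8335, 0.2153], [0.253, 0.7944, -0.5523, 0.9706], [0.0, 0.0, 0.0, 1.0]]
{'time_s': 0.1, 'joint_pos': array([ 1.24762099e+00,  3.53573928e-01,  1.63407719e+00, -3.17018241e-05,
        1.15521506e+00, -2.40772553e-03]), 'joint_vel': array([-0.00044953, -0.00321701, -0.00206018, -0.00082849,  0.00212142,
        0.00083582]), 'joint_efforts': array([ 9.79386641e-04, -6.06358337e+01, -3.42816210e+01,  2.86439374e-06,
        4.13936665e-03, -1.38343361e-05]), 'position': array([0.19693927, 0.59271728, 0.24763239]), 'orientation': array([ 1.59690737e-01,  9.87166887e-01, -6.30692236e-04, -8.88961601e-05]), 'wrist_force': array([-0.69119597,  0.15150368, -0.51806809]), 'ft_torque': array([ 0.01124109, -0.01509246, -0.00706655]), 'grip_force': 0.0, 'gripper_width': 0.08509339321568297}
```

View pics/top0.png

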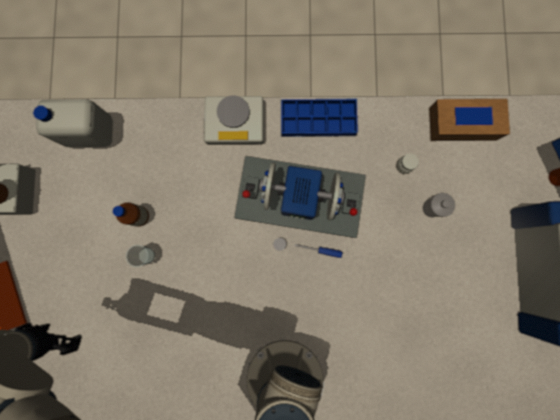

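View pics/side0.png

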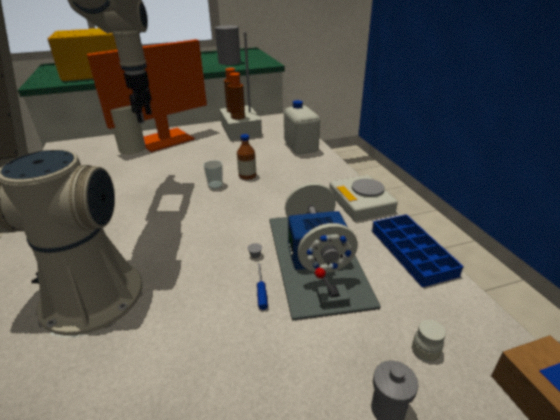

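The top view shows the rotator plate with corners at about (248,157), (366,175), (356,237) and (235,218). The red knobs are at (246,194) and (353,212). The side view shows the right wheel and its knob at (321,272). Next I'll fit the pose and move above it.

```bash
cat > h.py <<'E'
import numpy as np,cv2
from workcell import bot,hand,get_obs,vision,kinematics
from scipy.optimize import least_squares
from scipy.spatial.transform import Rotation as Ro
def proj(c,P):
    K=np.array(c["intrinsics"]);V=np.array(c["view"]);P=np.atleast_2d(P)@V[:3,:3].T+V[:3,3]
    p=P@K.T;return p[:,:2]/p[:,2:]
def W(p,P):
    x,y,a=p;P=np.atleast_2d(P);c,s=np.cos(a),np.sin(a)
    return np.c_[x+c*P[:,0]-s*P[:,1],y+s*P[:,0]+c*P[:,1],P[:,2]]
def reds(im):
    h=cv2.cvtColor(im,cv2.COLOR_RGB2HSV);m=((h[...,0]<6)|(h[...,0]>174))&(h[...,1]>170)&(h[...,2]>90)
    n,_,st,ce=cv2.connectedComponentsWithStats(m.astype(np.uint8));return [(ce[i],st[i,4]) for i in range(1,n) if st[i,4]>6]
E
python3 - <<'E'
from h import *
t=vision.read_camera("top");s=vision.read_camera("side")
co=np.array([[.11,.21,.012],[.11,-.21,.012],[-.11,-.21,.012],[-.11,.21,.012]])
px=np.array([[248,157],[366,175],[356,237],[235,218.]])
f=lambda p:(proj(t,W(p,co))-px).ravel()
r=least_squares(f,[.5,0,0]);print(r.x,r.fun.round(1))
print("top",reds(t["frame"]));print("side",[k for k in reds(s["frame"]) if k[0][1]>200])
g=lambda p,a,sg:W(p,[-.08*np.sin(a),sg*.17,.034+.08*np.cos(a)])
for a in(.4,.5,.6):print(a,proj(t,g(r.x,a,1)),proj(t,g(r.x,a,-1)),proj(s,g(r.x,a,-1)))
im=t["frame"][140:250,220:380];cv2.imwrite("pics/topc.png",cv2.resize(im,(800,550),interpolation=cv2.INTER_CUBIC)[:,:,::-1])
# go above
q=lambda yaw:(Ro.from_euler("z",yaw)*Ro.from_euler("x",np.pi)).as_quat()
c=W(r.x,[-.06,0,.42])[0]
for k in(0,np.pi/2,-np.pi/2,np.pi):
    j=kinematics.solve_ik(c,q(r.x[2]+k));print(k,None if j is None else np.round(j,2))
E
```

```text
[ 0.59635395 -0.05853931 -0.16643913] [-2.4 -1.7  1.1 -0.3  1.9  1.6 -0.6  0.3]
top [(array([245.5, 193.5]), np.int32(32)), (array([353.        , 211.41025641]), np.int32(39))]
side [(array([319.38983051, 271.22033898]), np.int32(59))]
0.4 [[247.21812558 192.97492171]] [[354.525595   210.37826227]] [[321.48908788 272.80492226]]
0.5 [[246.93426412 195.37628111]] [[353.99620304 212.76030091]] [[318.36956959 274.28752022]]
0.6 [[246.69511763 197.67987177]] [[353.44709206 215.03312569]] [[315.40881503 275.97215992]]
0 [-0.09  0.1   1.59 -0.    1.46  1.64]
1.5707963267948966 [-0.09  0.1   1.59 -0.    1.46  0.07]
-1.5707963267948966 None
3.141592653589793 [-0.09  0.1   1.59  0.    1.46 -1.5 ]
```

View pics/topc.png

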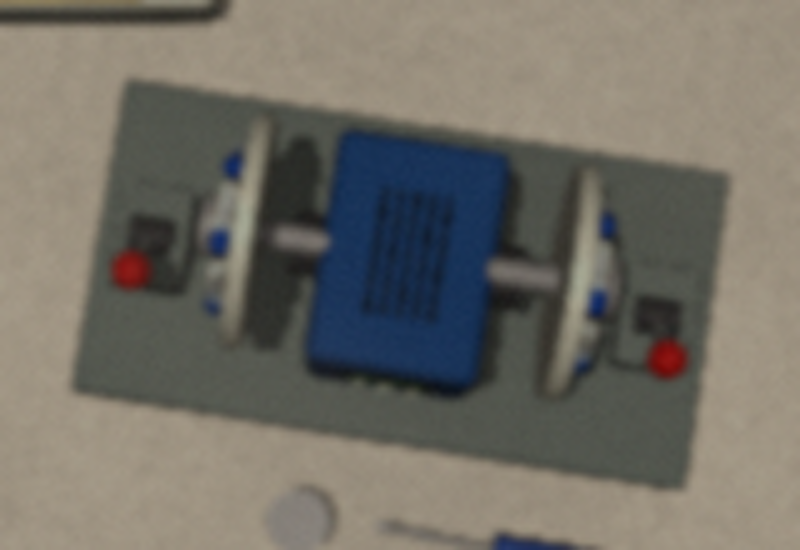

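The crop gives better plate corners: (127,82), (728,176), (684,487) and (76,392) in crop pixels. I'll refit, then hover beside the left wheel's inner face and check the tip height.

```bash
python3 - <<'E'
from h import *
t=vision.read_camera("top")
co=np.array([[.11,.21,.012],[.11,-.21,.012],[-.11,-.21,.012],[-.11,.21,.012]])
px=np.array([[127,82],[728,176],[684,487],[76,392]])/5+[219.6,139.6]
r=least_squares(lambda p:(proj(t,W(p,co))-px).ravel(),[.6,-.06,-.16]);p=r.x;print(p,r.fun.round(1))
open("h.py","a").write(f"""
p={p.tolist()}
Q=(Ro.from_euler("z",p[2]+np.pi/2)*Ro.from_euler("x",np.pi)).as_quat()
yv=np.array([-np.sin(p[2]),np.cos(p[2]),0]);xv=np.array([np.cos(p[2]),np.sin(p[2]),0])
TT=bot.tcp_to_tips
def tip(x,y,z):return W(p,[x,y,z+TT])[0]
def go(x,y,z,v=.15):bot.servo_line(tip(x,y,z),Q,velocity=v)
def F():return np.array(get_obs()["wrist_force"])
""")
hand.move_gripper(0,20)
from h import *
import importlib,h;importlib.reload(h);from h import *
bot.reach(tip(0,.06,.25),Q);go(0,.06,.205)
for i in range(4):
    bot.dwell(.1);o=get_obs();print(o["time_s"],F()@yv,F()@xv,o["position"]-tip(0,.06,.205))
print(TT,o["gripper_width"])
s=vision.read_camera("side")
print(proj(s,[tip(0,.06,.205-TT),tip(0,.1,.19-TT)]))
cv2.imwrite("pics/s1.png",cv2.resize(s["frame"][150:310,240:400],(800,800)[:2] if 0 else (600,600),interpolation=cv2.INTER_CUBIC)[:,:,::-1])
E
```

```text
[ 0.59732008 -0.05555485 -0.16041322] [-0.5 -0.6  0.8 -0.8  0.8  0.9 -1.2  0.4]
4.1083 -0.6023423085810239 -0.21336977058756135 [0.00070412 0.00019158 0.00109447]
4.2083 -0.515875425355997 -0.17374122760576627 [6.91152744e-04 8.39495407e-05 1.18244952e-03]
4.3083 -0.4205102274403519 -0.3074277981535481 [4.51523626e-04 1.17354708e-05 8.86036611e-04]
4.4083 0.772204559581236 -0.143149635768501 [2.28038090e-04 3.13283776e-06 5.53091238e-04]
0.017 9.648300403756505e-05
[[313.46313152 185.33597374]
 [309.96611279 183.03452525]]
```

View pics/s1.png

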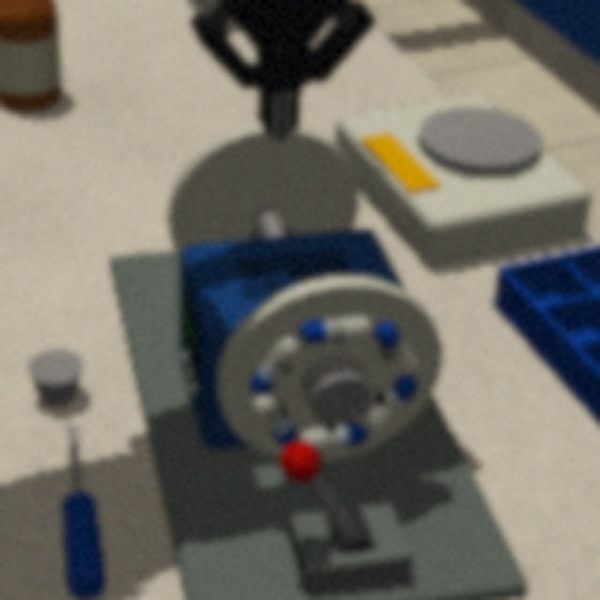

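The tip is where predicted, at about (280,133) in the crop, so the geometry is good. Now I'll gently probe the left wheel outward.

```bash
cat >> h.py <<'E'
Z=.181
def fr(F0,d,n=5):
    v=[]
    for _ in range(n):bot.dwell(.02);v.append((F()-F0)@yv*-d)
    return np.mean(v)
def tare(n=12):
    v=[]
    for _ in range(n):bot.dwell(.03);v.append(F())
    return np.mean(v,0)
def press(y,d,ymax,goal=5.,first=.001):
    """step the finger along rotator y (direction d) until goal N; returns y, log"""
    F0=tare();log=[];f=0
    while (ymax-y)*d>0 and f<goal-.7:
        y+=d*(first if f<2 else .0003);go(0,y,Z,.02);f=fr(F0,d,3);
        if f>2:f=fr(F0,d,5)
        log.append((round(y*1e3,1),round(f,1)))
    return y,F0,log
E
python3 - <<'E'
from h import *
t0=get_obs()["time_s"]
go(0,.06,Z,.1);go(0,.072,Z,.05)
y,F0,log=press(.072,1,.115)
print(log)
if log[-1][1]>4:
    for i in range(8):bot.dwell(.1);print(round(-(F()-F0)@yv,1),end=" ")
print(t0,get_obs()["time_s"])
E
```

```text
[(73.0, np.float64(-0.6)), (74.0, np.float64(-0.1)), (75.0, np.float64(0.0)), (76.0, np.float64(-0.0)), (77.0, np.float64(-0.4)), (78.0, np.float64(-0.3)), (79.0, np.float64(-0.1)), (80.0, np.float64(-0.1)), (81.0, np.float64(-0.4)), (82.0, np.float64(-0.0)), (83.0, np.float64(-0.1)), (84.0, np.float64(-0.0)), (85.0, np.float64(-0.3)), (86.0, np.float64(0.9)), (87.0, np.float64(5.1))]
5.1 4.7 4.8 5.2 5.9 5.2 5.4 5.4 4.4583 11.025
```

The left wheel stops after about 1 mm, so it's probably sound. Next is the right wheel.

```bash
python3 - <<'E'
from h import *
go(0,.075,Z,.05);go(0,.06,.2,.15);go(0,-.055,.2,.15);go(0,-.06,Z,.1);go(0,-.072,Z,.05)
y,F0,log=press(-.072,-1,-.115)
print([(float(a),float(b)) for a,b in log])
if log[-1][1]>4:
    for i in range(8):bot.dwell(.1);print(round((F()-F0)@yv,1),end=" ")
print(get_obs()["time_s"])
E
```

```text
[(-73.0, 0.0), (-74.0, -0.5), (-75.0, -0.3), (-76.0, -0.2), (-77.0, -0.3), (-78.0, -0.1), (-79.0, -0.3), (-80.0, -0.3), (-81.0, 0.0), (-82.0, -0.5), (-83.0, -0.1), (-84.0, -0.1), (-85.0, 0.5), (-86.0, 0.0), (-87.0, -0.1), (-88.0, 0.4), (-89.0, -0.1), (-90.0, 0.6), (-91.0, 0.1), (-92.0, -0.1), (-93.0, -0.4), (-94.0, 0.1), (-95.0, 0.1), (-96.0, 0.2), (-97.0, 0.3), (-98.0, 2.8), (-98.3, 4.8)]
5.3 4.4 4.9 5.0 3.7 5.1 4.5 5.4 22.85
```

The right wheel is the worn one: it stopped about 14 mm outward and was held at about 5 N for 0.8 s. Now I'll press it inward from the outside.

```bash
sed -i 's/^Z=.*/Z=.183/' h.py; python3 - <<'E'
from h import *
go(0,-.085,.181,.05);go(0,-.085,.207,.15);go(0,-.148,.207,.15);go(0,-.148,Z,.1)
F0=tare();go(0,-.109,Z,.02);f=fr(F0,1);print("at -109",f)
if f<2.5:
    y,F1,log=press(-.109,1,-.085,goal=5.5)   # tare here includes wheel friction
    print([(float(a),float(b)) for a,b in log])
    for i in range(8):bot.dwell(.1);print(round(-(F()-F0)@yv,1),end=" ")
print(get_obs()["time_s"])
E
```

```text
at -109 0.4042522689859992
[(-108.0, 0.0), (-107.0, 0.0), (-106.0, -0.8), (-105.0, -0.0), (-104.0, -0.1), (-103.0, 0.7), (-102.0, 0.6), (-101.0, -0.1), (-100.0, -0.1), (-99.0, 3.0), (-98.7, 4.5), (-98.4, 5.1)]
5.8 5.9 6.2 6.9 6.3 5.3 6.0 6.0 32.1833
```

Inward press held at about 6 N for over half a second. Now I'll retreat and throw the right lever.

```bash
python3 - <<'E'
from h import *
Y=-.174
go(0,-.11,Z,.05);go(0,-.15,.2,.2);go(-.095,Y,.2,.2);go(-.095,Y,.092,.15)
F0=tare(6);g=lambda:np.mean([(bot.dwell(.02),-(F()-F0)@xv)[1] for _ in range(3)])
go(-.03,Y,.092,.05);print("mid",g());log=[];x=-.03
go(-.005,Y,.092,.05);x=-.005
while x<.05:
    x+=.0015;go(x,Y,.092,.03);f=g();log.append((round(x*1e3,1),round(float(f),1)))
    if f>10:break
print(log);bot.dwell(.3)
go(x-.03,Y,.092,.08);go(x-.06,Y,.25,.25)
c=vision.read_camera("side");print(reds(c["frame"]))
ga=lambda a:W(p,[-.08*np.sin(a),-.17,.034+.08*np.cos(a)])
print([(a,proj(c,ga(a)).round(1)) for a in(.5,-.4,-.5,-.6)])
cv2.imwrite("pics/s2.png",cv2.resize(c["frame"][150:310,240:400],(600,600),interpolation=cv2.INTER_CUBIC)[:,:,::-1])
print(get_obs()["time_s"])
E
```

```text
mid -0.05939509112886612
[(-3.5, 0.5), (-2.0, -0.1), (-0.5, 0.6), (1.0, 0.9), (2.5, -0.1), (4.0, 0.3), (5.5, 0.8), (7.0, 0.4), (8.5, 0.8), (10.0, 0.5), (11.5, -0.1), (13.0, 2.8), (14.5, 7.5), (16.0, 12.2)]
[(array([350.71875, 268.15625]), np.int32(64))]
[(0.5, array([[318.7, 273.4]])), (-0.4, array([[347.9, 268.7]])), (-0.5, array([[350.7, 269.5]])), (-0.6, array([[353.4, 270.4]]))]
42.6583
```

View pics/s2.png

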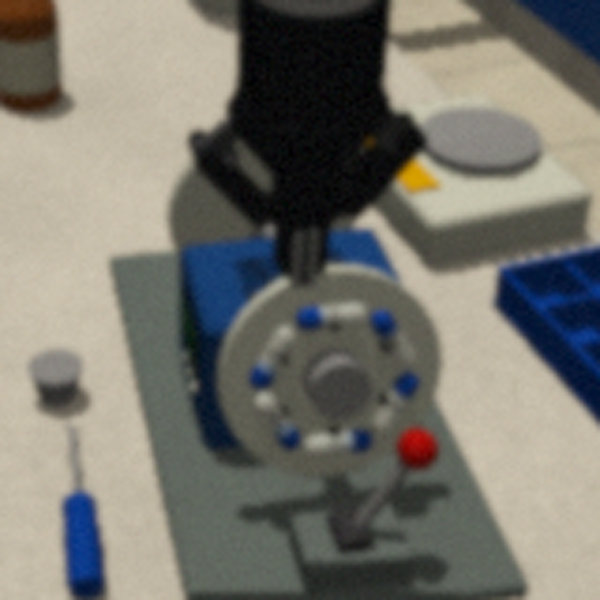

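The right knob is now at (351,268), which matches the lever fully thrown, with the stop felt at 12 N. The right wheel leans inward and the gripper is clear of everything.

```bash
python3 -c "
from workcell import hand_in;print(hand_in())"
```

```text
the job is handed in; nothing more can be done
None
```

The right wheel was the worn one: I rocked it outward and then inward, left it leaning inward, threw its lever fully away from the robot, left the other lever alone, and handed the job in at about 43 s.

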